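# Find the breaker-box cover whose friction hinge still holds

## Robot

A 7-joint arm with a two-finger parallel gripper is mounted at the origin on the work surface. World frame = base frame: x ahead of the robot, y to its left, z up, the work surface at z = 0. Lengths are in m, angles in degrees, forces in N, time in s.
With the tool pointing down it reaches from about 0.425 to 0.875 m from the base axis. Payload 4.7 kg.
Tool frame: the origin (TCP) lies midway between the tips of the shut fingers; the grasp point (between the pads) lies 19 mm behind it (ctrl.grasp_offset is the distance from the TCP to the grasp point, in m); z points along the fingers, y is the direction in which the jaws open and shut (so a half turn about z gives the same grasp; the last joint's range is limited). The gripper opens to 85 mm and grips with 20 to 120 N. Pads are 22 mm wide; open, the fingers measure 114 mm over their backs; the gripper's body (76 mm by 85 mm) begins 54 mm behind the grasp point. The pads swing forward as they close: fully open they stand 13 mm farther back than shut.
Start: joints at [-66.744, 18.392, -4.016, 83.108, 1.295, 78.541, -3.26], TCP at [0.248, 0.601, 0.231] pointing down, gripper open.
Joint ranges: [-163.93, 163.93], [-17.29, 119.83], [-79.2, 71.16], [3.27, 140.29], [-89.18, 269.18], [5.43, 117.66], [-154.24, 154.24]. Speed limits (degrees/s): [147.25, 147.25, 180, 180, 180, 180, 180].

## Interface

Orientations are given as a 3x3 rotation matrix whose columns are the frame's x, y, z axes.
In Python, from rig import ctrl gives the robot as it stands.
- The arm moves only by the tool send_rows, never from a script. Its argument "increments" is a list of rows, each an object with "delta_pos": the shift along the world's x, y, z in cm, a list of three; "turn": the turn about the world's z in rad. In form: [{"delta_pos": [x, y, z], "turn": turn}, ...]. A call has 1 to 10 rows; each row shifts and turns the commanded pose from where the row before left it; what a row does not reach is not made up. A row lasts 1/12 s, in which the tool goes at most 41.7 mm and 7.16 degrees, less where a joint would pass 70% of its speed; a pose out of reach is approached as far as the arm can. A call is refused whole if a number of a shift passes 4.17 or a number of a turn 0.125, either way. A call with a gripper value outside its range is refused whole. "grip" is the finger opening in cm, from 0 to 8.54, set as the call begins (left out, the last holds). The fingers move at their own pace and stop on an object; "newtons" is the grip in N (left out, the last holds). Time passes only in rows, so rows that do not move let the fingers close. It gives the time, the measured TCP pose, the force and the opening at its end, in the units of the state.
- ctrl.read_state(): the state, without advancing time (a new reading comes with each control period).
- ctrl.read_camera(name): name is "side" or "top" or "wrist"; returns a dict with "img" (480x640x3 uint8, red, green, blue), "mtx" (3x3 intrinsics, pixels), "distortion" ([k1, k2, p1, p2, k3] as OpenCV has them; the pictures are not rectified), "R" (3x3) and "t" (3): a world point X has camera coordinates R X + t; the wrist camera has in their place "mount" (4x4, takes a point from camera to tool coordinates, whose origin is the TCP and whose axes are the flange's). Camera axes: x right, y down, z forward; pixel columns grow to the right and rows downward; lengths in m; the calibration is good to about 2 mm. A picture is of the moment at which its call begins: read the wrist's pose just before it. There is no depth.
- ctrl.job_done(): hands the job in, once; it reports no verdict.
Trained networks look in the newest picture that a camera, given by its name, has taken for a name from the list of things; names that differ only in an ending like _2 or _b are one class to them, and where a whole thing is asked for, a point or a joint stands for the part that bears it (a point fixed in the world has none). Each returns a list of dicts, best first, with "conf" (0 to 1); they miss things now and then, are a little off and sometimes report something else, mostly with a low value. They report only what shows in the picture. A call takes as long as a camera call.
- ctrl.search_frame(camera, target): "at" ([x, y, z] in m, in world coordinates, good to about 4 mm: the middle of the surface that is visible of it).
- ctrl.silhouettes(camera, target): "region" (480x640 bool, what is visible of it).
The state is a dict: "time_s": time; "qpos": joint angles; "joint_velocities": joint speeds; "tau": joint torques, N m; "position": TCP position; "eef_rot": TCP orientation; "wrist_force": force on the tool from outside, world axes, zero at the start; "wrist_torque": the same for the moment, N m; "grip_width": opening from 0.0 (shut) to 1.0 (fully open).
Only numpy, scipy, OpenCV 4.12 (cv2) and the standard library are available. Lean on these libraries where they do the work, as an engineer would, in place of code of your own. Each camera call takes 0.05 s, during which the arm holds its last target. There are 200 camera calls.

## Task

One of the two breaker boxes on the orange-red board has a slack cover hinge and the other a sound, stiff one, but they look alike: lift the covers by their tongues to feel which is which, raise the stiff one about halfway (45 degrees) and let go to see that it stays. Then press down lightly on its raised tongue with the closed fingers, steadily at about 5 N for a good second, to prove that it does not sink, and leave it standing at that angle. The slack cover must end up shut and must never drop and slam: keep hold of it and lower it by hand.

Things in the scene. Friction and masses are not known exactly. Their poses are not given: they have to be found in the camera images.
- rig: orange-red fixed test board, 300 mm deep (its x) by 560 wide (its y), top 32 mm above the bench; origin on the bench under its centre; x points away from the robot, z up. On it, 240 mm apart along y, stand two like grey boxes, fixed, 150 mm deep, 130 wide, 90 high, with hinged covers. Each stands on screw feet let out 0 to 10 mm, not measured. Two small loose blocks lie between them.
- tongue_left (a point): nominal centre of the round end of the left (+y) box's tongue, cover shut, 133 mm above the bench; fixed to the board. The true one may lie up to 5 mm higher or lower and 2 mm along x: feel for it. The black tongue sticks out 35 mm from the cover's near edge, in its plane, 16 mm wide along y (pinch there), 12 thick, and ends in a roll along y of 9 mm radius; it is free below
- tongue_right (a point): the same for the right (-y side) box
- hinge_left (a point): point on the left cover's hinge axis (along the board's y, at the box's far top edge), in line with its tongue, nominally 133 mm above the bench (off by as much as the tongue is), 185 mm from point tongue_left. The cover, 8 mm thick with a clear window, opens upward: the tongue's end moves on a circle about this point, up and away from the robot
- hinge_right (a point): the same for the right cover
- cover_p (a joint): opening (rad) of one cover, not told which: the boxes change places from run to run. 0 shut, 1.7 at its stop. A cover weighs 0.2 to 0.31 kg. The stiff hinge resists 1.7 N m either way: 9 to 11 N at the tongue raise it, it stays at any angle and sinks under more than about 8 N square on the tongue. The slack hinge hardly resists: about 1.5 N raise it, and let go it slams
- cover_q (a joint): opening (rad) of the other cover; the same words hold

How it is judged (in metres and radians):
On the way, in this order (a step that is already met when the one before it is completed fails the run):
1. the cover with the stiff hinge stands about half open (0.62 to 0.95 rad), still and untouched by the fingers, for a second (value of joint cover_p between 0.62 and 0.95 rad and velocity of joint cover_p between -0.05 and 0.05 rad/s and contact force between the fingers and cover_p below 0.05 N), for 1 s.
2. that cover is pressed with 3 to 7 N for 0.8 s without a break and does not sink (still, 0.62 to 0.95 rad) (value of joint cover_p between 0.62 and 0.95 rad and velocity of joint cover_p between -0.05 and 0.05 rad/s and contact force between the fingers and cover_p between 3 and 7 N), for 0.8 s.
At the end, for the whole second after the job is handed in: the stiff cover stands by itself at 0.62 to 0.95 rad, still, and the slack cover is shut (below 0.04 rad); the fingers touch neither (all of step 1 and value of joint cover_q below 0.04 rad and contact force between the fingers and cover_q below 0.05 N).
It fails at once if the raised stiff cover is leaned on with over 16 N (fingers on top of its tongue, not pinching it) (value of joint cover_p above 0.5 rad and contact force between the fingers and cover_p above 16 N and distance between the grasp point and cover_p above 0.2 m).
It fails at once if a cover drops or is slammed (closes faster than 3 rad/s) (velocity of joint any of cover_q, cover_p below -3 rad/s).
It also fails if it takes over 61 s, if anything falls off the work surface, if the arm or the gripper's body presses on something with over 40 N, if the wrist force passes 120 N, or if a joint passes its speed limit or range.

## Working session

There is one attempt and no reset: what is moved stays moved. The work goes in short steps, Python scripts to look and compute and a tool call to move; the robot and the scene stay as the last step left them, time stands still between calls to the robot, and variables do not carry over. Pictures are saved under pics/ and viewed, about 8 in all and at most 12, crops included, and the job is handed in when it is done.

Besides the shell and the picture viewer there is one more tool, called after "Request:" as name(argument=value, ...), one argument or row to a line, values as JSON. send_rows: Moves the arm, as the interface text tells. Its arguments: {"type":"object","properties":{"increments":{"type":"array","items":{"type":"object","properties":{"delta_pos":{"type":"array","items":{"type":"number"}},"turn":{"type":"number"}}}},"grip":{"type":"number"},"newtons":{"type":"number"}},"required":["increments"]}

```bash
mkdir -p pics; ls
python3 - <<'E'
from rig import ctrl
import cv2,numpy as np
s=ctrl.read_state(); print(s['time_s'],s['position'],np.round(s['eef_rot'],3).tolist(),s['wrist_force'],s['grip_width'],ctrl.grasp_offset)
ims=[]
for c in ['side','top']:
    r=ctrl.read_camera(c); ims.append(r['img'])
    cv2.imwrite(f'pics/{c}0.png',r['img'][:,:,::-1])
    for t in ['rig','tongue_left','tongue_right','hinge_left','cover_p','cover_q']:
        try: print(c,t,[(np.round(d['at'],3).tolist(),round(d['conf'],2)) for d in ctrl.search_frame(c,t)][:4])
        except Exception as e: print(c,t,e)
E
```

```text
pics
0.0 [0.24804781 0.60022576 0.23021653] [[-0.924, 0.382, -0.001], [0.382, 0.924, -0.002], [-0.0, -0.002, -1.0]] [ 0.03004264 -1.1303725  -0.08968315] 0.9972796508458075 0.0187
side rig [([0.562, 0.157, 0.033], 0.91)]
side tongue_left [([0.557, 0.156, 0.03], 0.79), ([0.62, -0.13, 0.137], 0.62)]
side tongue_right [([0.557, 0.157, 0.032], 0.55)]
side hinge_left [([0.562, 0.158, 0.033], 0.77)]
side cover_p [([0.624, -0.127, 0.136], 0.97), ([0.65, 0.108, 0.137], 0.69)]
side cover_q [([0.624, -0.127, 0.136], 0.97), ([0.65, 0.108, 0.137], 0.69)]
top rig [([0.595, -0.025, 0.033], 0.95)]
top tongue_left [([0.59, -0.02, 0.029], 0.64)]
top tongue_right [([0.594, -0.022, 0.033], 0.84)]
top hinge_left [([0.594, -0.022, 0.032], 0.97)]
top cover_p [([0.634, -0.142, 0.132], 0.9), ([0.668, 0.097, 0.139], 0.85), ([0.592, -0.022, 0.033], 0.61)]
top cover_q [([0.634, -0.142, 0.132], 0.9), ([0.668, 0.097, 0.139], 0.85), ([0.592, -0.022, 0.033], 0.61)]
```

View pics/top0.png

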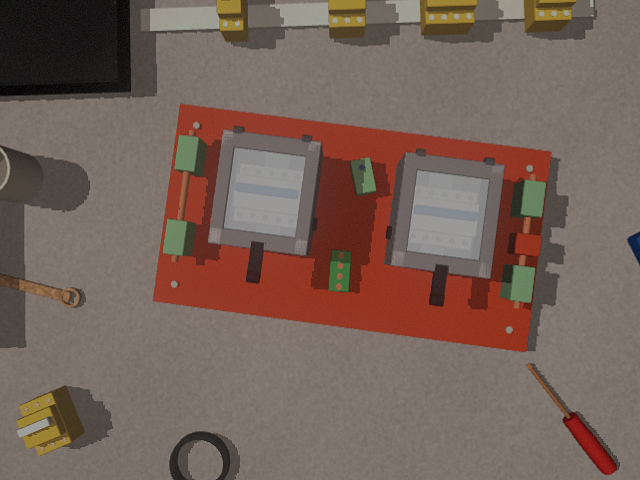

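View pics/side0.png

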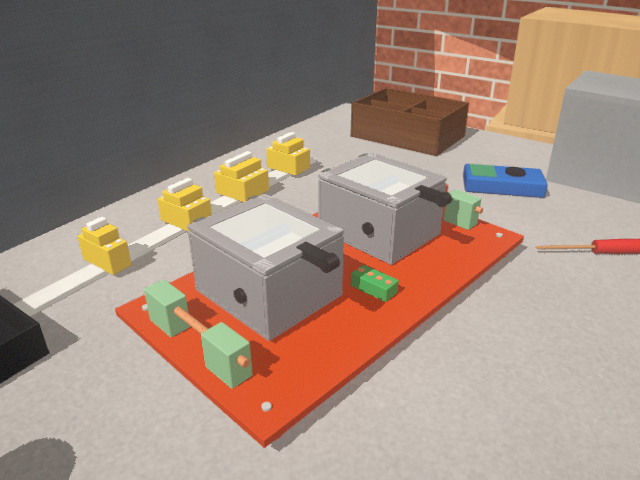

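```bash
cat > h.py <<'E'
from rig import ctrl
import cv2,numpy as np
def toplane(r,px,z):
    u=cv2.undistortPoints(np.array(px,float).reshape(-1,1,2),r['mtx'],np.array(r['distortion'],float)).reshape(-1,2)
    R=np.array(r['R']);t=np.array(r['t']); c=-R.T@t
    d=np.c_[u,np.ones(len(u))]@R
    return c+d*((z-c[2])/d[:,2])[:,None]
E
python3 - <<'E'
from h import *
r=ctrl.read_camera('top');im=r['img'].astype(int)
m=((im[...,0]>90)&(im[...,1]<0.5*im[...,0])).astype(np.uint8)
m=cv2.morphologyEx(m,cv2.MORPH_OPEN,np.ones((3,3)))
n,l,st,_=cv2.connectedComponentsWithStats(m);k=1+np.argmax(st[1:,4])
c=max(cv2.findContours((l==k).astype(np.uint8),0,1)[0],key=cv2.contourArea).reshape(-1,2)
w=toplane(r,c,0.032)[:,:2]
rc=cv2.minAreaRect((w*1000).astype(np.float32));print(rc)
box=cv2.boxPoints(rc)/1000;print(box)
ctr=np.array(rc[0])/1000
# yaw: long side = y
e=max([box[1]-box[0],box[2]-box[1]],key=np.linalg.norm); e=e*np.sign(e[1]);y=e/np.linalg.norm(e);x=np.array([y[1],-y[0]])
print('ctr',ctr,'x',x,'yaw',np.degrees(np.arctan2(x[1],x[0])))
for nme,(u0,u1,v0,v1) in dict(L=(240,270,236,290),R=(425,455,258,312)).items():
    b=(im[v0:v1,u0:u1].sum(2)<120).astype(np.uint8)
    n,l,st,ce=cv2.connectedComponentsWithStats(b);k=1+np.argmax(st[1:,4])
    vv,uu=np.nonzero(l==k);p=toplane(r,np.c_[uu+u0,vv+v0],0.139)[:,:2]
    loc=np.c_[(p-ctr)@x,(p-ctr)@y]
    print(nme,st[k],'world mean',p.mean(0),'local min/max',np.percentile(loc,[1,50,99],axis=0).round(4).tolist())
cc=-np.array(r['R']).T@r['t'];print('cam',cc)
E
```

```text
((627.831787109375, -19.0477294921875), (560.3092651367188, 298.31353759765625), 80.88602447509766)
[[ 0.4361819  -0.27203918]
 [ 0.7307292  -0.31929174]
 [ 0.8194817   0.23394373]
 [ 0.52493435  0.2811963 ]]
ctr [ 0.62783179 -0.01904773] x [ 0.98737514 -0.15839903] yaw -9.113983
L [13 35  7 12 29] world mean [0.56206944 0.10815753] local min/max [[-0.0928, 0.1122], [-0.0836, 0.1145], [-0.0788, 0.1206]]
R [  4  14  15  34 191] world mean [ 0.53144858 -0.12087097] local min/max [[-0.0909, -0.1257], [-0.081, -0.1149], [-0.0507, -0.1088]]
cam [0.59172478 0.0080484  0.83775886]
```

Request:
send_rows(
  increments=[
    {"delta_pos":[1.58,-2.44,0],"turn":0.0233},
    {"delta_pos":[1.58,-2.44,0],"turn":0.0233},
    {"delta_pos":[1.58,-2.44,0],"turn":0.0233},
    {"delta_pos":[1.58,-2.44,0],"turn":0.0233},
    {"delta_pos":[1.58,-2.44,0],"turn":0.0233},
    {"delta_pos":[1.58,-2.44,0],"turn":0.0233},
    {"delta_pos":[1.58,-2.44,0],"turn":0.0233},
    {"delta_pos":[1.58,-2.44,0],"turn":0.0233},
    {"delta_pos":[1.58,-2.44,0],"turn":0.0233},
    {"delta_pos":[1.58,-2.44,0],"turn":0.0233},
  ],
  grip=6,
  newtons=30,
)

```text
time_s: 1.58
position: [0.4069, 0.3555, 0.2316]
eef_rot: [[-0.988, 0.157, 0.0], [0.157, 0.988, 0.001], [-0.0, 0.001, -1.0]]
wrist_force: [-0.4, -0.1, 0.4]
grip_width: 0.705
```

Request:
send_rows(
  increments=[
    {"delta_pos":[1.58,-2.44,0]},
    {"delta_pos":[1.58,-2.44,0]},
    {"delta_pos":[1.58,-2.44,0]},
    {"delta_pos":[1.58,-2.44,0]},
    {"delta_pos":[1.58,-2.44,0]},
    {"delta_pos":[1.58,-2.44,0]},
    {"delta_pos":[1.58,-2.44,0]},
    {"delta_pos":[1.58,-2.44,0]},
    {"delta_pos":[1.4,-2.2,0]},
    {"delta_pos":[1.0,-1.5,0]},
  ],
)

```text
invalid input
```

Run:
```python
from h import *
s=ctrl.read_state();r=ctrl.read_camera('wrist');print(s['time_s'],s['position'],np.round(s['eef_rot'],3).tolist(),s['wrist_force'],s['grip_width'])
cv2.imwrite('pics/w1.png',r['img'][:,:,::-1])
M=np.array(r['mount']);T=np.eye(4);T[:3,:3]=s['eef_rot'];T[:3,3]=s['position'];C=T@M;print(M.round(3).tolist())
ctr=np.array([.6278,-.0190]);x=np.array([.9874,-.1584]);y=np.array([.1584,.9874])
im=r['img'].copy()
for a,b,z in [(-.084,.12,.142),(-.084,.117,.142),(-.084,.12,.133),(-.049,.128,.139),(-.049,.112,.139)]:
    p=np.r_[ctr+a*x+b*y,z];q=C[:3,:3].T@(p-C[:3,3]);u,_=cv2.projectPoints(q.reshape(1,3),np.zeros(3),np.zeros(3),r['mtx'],np.array(r['distortion'],float));print(p,u.ravel())
    cv2.circle(im,tuple(int(v) for v in u.ravel()),3,(0,255,0),-1)
cv2.imwrite('pics/w1b.png',im[:,:,::-1])
```

```text
1.5833 [0.40685156 0.35550728 0.2316054 ] [[-0.988, 0.157, 0.0], [0.157, 0.988, 0.001], [-0.0, 0.001, -1.0]] [-0.43459807 -0.13121304  0.40752672] 0.704791745230779
[[-0.0, -0.959, -0.283, 0.073], [1.0, -0.0, -0.0, 0.0], [0.0, -0.283, 0.959, -0.143], [0.0, 0.0, 0.0, 1.0]]
[0.5638664 0.1127936 0.142    ] [ 30.72711427 495.8135466 ]
[0.5633912 0.1098314 0.142    ] [ 26.95140579 495.55185318]
[0.5638664 0.1127936 0.133    ] [ 37.73177505 486.26940291]
[0.5996926 0.1151488 0.139    ] [ 53.67158548 527.24282856]
[0.5971582 0.0993504 0.139    ] [ 34.30549797 525.81134839]
```

View pics/w1b.png

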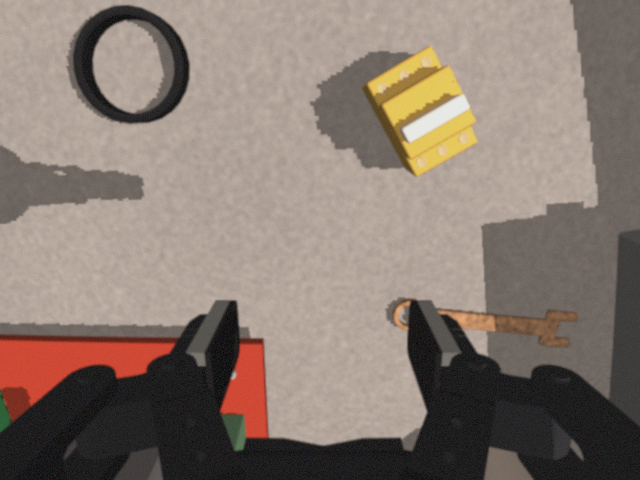

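Request:
send_rows(
  increments=[
    {"delta_pos":[1.6,-2.5,0],"turn":0},
    {"delta_pos":[1.6,-2.5,0],"turn":0},
    {"delta_pos":[1.6,-2.5,0],"turn":0},
    {"delta_pos":[1.6,-2.5,0],"turn":0},
    {"delta_pos":[1.6,-2.5,0],"turn":0},
    {"delta_pos":[1.6,-2.5,0],"turn":0},
    {"delta_pos":[1.6,-2.5,0],"turn":0},
    {"delta_pos":[1.6,-2.5,0],"turn":0},
    {"delta_pos":[1.6,-2.5,0],"turn":0},
    {"delta_pos":[1.3,-1.9,0],"turn":0},
  ],
)

```text
time_s: 2.47
position: [0.5643, 0.1102, 0.2316]
eef_rot: [[-0.987, 0.16, 0.001], [0.16, 0.987, -0.001], [-0.001, -0.0, -1.0]]
wrist_force: [-0.1, -0.4, -1.0]
grip_width: 0.703
```

Run:
```python
from h import *
s=ctrl.read_state();r=ctrl.read_camera('wrist');print(s['time_s'],s['position'],np.round(s['eef_rot'],3).tolist(),s['wrist_force'],s['grip_width'])
M=np.array(r['mount']);T=np.eye(4);T[:3,:3]=s['eef_rot'];T[:3,3]=s['position'];C=T@M
ctr=np.array([.6278,-.0190]);x=np.array([.9874,-.1584]);y=np.array([.1584,.9874])
im=r['img'].copy()
for a,b,z in [(-.084,.12,.142),(-.084,.117,.142),(-.093,.112,.133),(-.093,.128,.133),(-.049,.128,.139),(-.049,.112,.139)]:
    p=np.r_[ctr+a*x+b*y,z];q=C[:3,:3].T@(p-C[:3,3]);u,_=cv2.projectPoints(q.reshape(1,3),np.zeros(3),np.zeros(3),r['mtx'],np.array(r['distortion'],float));print(p,u.ravel())
    cv2.circle(im,tuple(int(v) for v in u.ravel()),2,(0,255,0),-1)
cv2.imwrite('pics/w2.png',im[:,:,::-1])
```

```text
2.4667 [0.56430302 0.11018238 0.23163429] [[-0.987, 0.16, 0.001], [0.16, 0.987, -0.001], [-0.001, -0.0, -1.0]] [-0.06773061 -0.37830613 -0.97317321] 0.7034446085944598
[0.5638664 0.1127936 0.142    ] [327.09761457 244.24982729]
[0.5633912 0.1098314 0.142    ] [321.78722841 244.26042637]
[0.5537126 0.10632   0.133    ] [313.15703828 224.82736396]
[0.556247  0.1221184 0.133    ] [340.78685495 224.77190136]
[0.5996926 0.1151488 0.139    ] [340.45997542 298.86804186]
[0.5971582 0.0993504 0.139    ] [313.58989046 298.9217242 ]
```

View pics/w2.png

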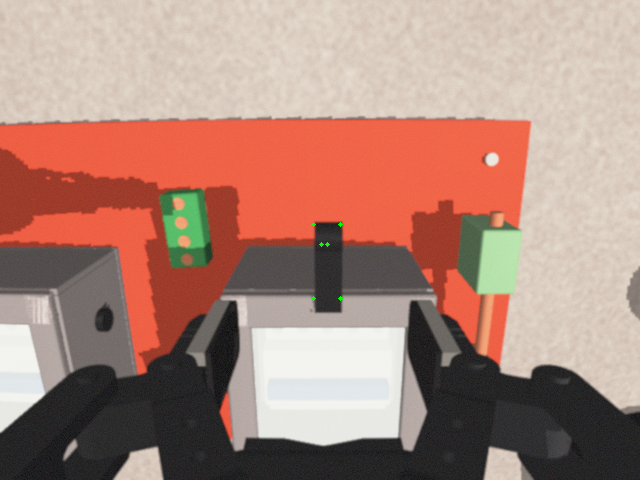

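Request:
send_rows(
  increments=[
    {"delta_pos":[-0.05,0.26,-1.5],"turn":0},
    {"delta_pos":[0,0,-2],"turn":0},
    {"delta_pos":[0,0,-2],"turn":0},
    {"delta_pos":[0,0,-2],"turn":0},
    {"delta_pos":[0,0,-2],"turn":0},
    {"delta_pos":[0,0,-1.2],"turn":0},
    {"delta_pos":[0,0,-0.8],"turn":0},
    {"delta_pos":[0,0,0],"turn":0},
  ],
)

```text
time_s: 3.18
position: [0.5617, 0.1154, 0.1148]
eef_rot: [[-0.987, 0.158, -0.003], [0.158, 0.987, -0.001], [0.002, -0.001, -1.0]]
wrist_force: [-0.6, -0.1, 0.2]
grip_width: 0.702
```

Request:
send_rows(
  increments=[
    {"delta_pos":[0,0,0],"turn":0},
    {"delta_pos":[0,0,0],"turn":0},
    {"delta_pos":[0,0,0],"turn":0},
    {"delta_pos":[0,0,0],"turn":0},
    {"delta_pos":[0,0,0],"turn":0},
    {"delta_pos":[0,0,0],"turn":0},
    {"delta_pos":[0,0,0],"turn":0},
    {"delta_pos":[0,0,0],"turn":0},
  ],
  grip=0.5,
  newtons=40,
)

```text
time_s: 3.85
position: [0.5632, 0.1132, 0.1178]
eef_rot: [[-0.987, 0.159, 0.001], [0.159, 0.987, -0.002], [-0.001, -0.002, -1.0]]
wrist_force: [-2.1, -4.7, 5.9]
grip_width: 0.175
```

Request:
send_rows(
  increments=[
    {"delta_pos":[0,0,0.2],"turn":0},
    {"delta_pos":[0,0,0.3],"turn":0},
    {"delta_pos":[0.03,0,0.3],"turn":0},
    {"delta_pos":[0.03,0,0.3],"turn":0},
    {"delta_pos":[0.04,0,0.3],"turn":0},
    {"delta_pos":[0.05,0,0.3],"turn":0},
    {"delta_pos":[0,0,0],"turn":0},
    {"delta_pos":[0,0,0],"turn":0},
  ],
)

```text
time_s: 4.52
position: [0.5638, 0.1131, 0.1327]
eef_rot: [[-0.987, 0.16, -0.001], [0.16, 0.987, -0.003], [0.001, -0.003, -1.0]]
wrist_force: [0.8, -6.0, -3.6]
grip_width: 0.178
```

Request:
send_rows(
  increments=[
    {"delta_pos":[0.05,-0.01,0.3],"turn":0},
    {"delta_pos":[0.05,-0.01,0.3],"turn":0},
    {"delta_pos":[0.06,-0.01,0.3],"turn":0},
    {"delta_pos":[0.06,-0.01,0.3],"turn":0},
    {"delta_pos":[0.06,-0.01,0.3],"turn":0},
  ],
)

```text
time_s: 4.93
position: [0.5657, 0.1128, 0.1473]
eef_rot: [[-0.987, 0.16, -0.004], [0.16, 0.987, -0.003], [0.003, -0.003, -1.0]]
wrist_force: [-1.0, -5.1, -3.2]
grip_width: 0.177
```

Request:
send_rows(
  increments=[
    {"delta_pos":[-0.06,0.01,-0.3],"turn":0},
    {"delta_pos":[-0.06,0.01,-0.3],"turn":0},
    {"delta_pos":[-0.06,0.01,-0.3],"turn":0},
    {"delta_pos":[-0.05,0.01,-0.3],"turn":0},
    {"delta_pos":[-0.05,0.01,-0.3],"turn":0},
  ],
)

```text
time_s: 5.35
position: [0.5641, 0.1131, 0.1334]
eef_rot: [[-0.987, 0.159, -0.0], [0.159, 0.987, -0.003], [0.0, -0.003, -1.0]]
wrist_force: [-1.7, -6.1, 2.1]
grip_width: 0.179
```

Request:
send_rows(
  increments=[
    {"delta_pos":[-0.05,0,-0.3],"turn":0},
    {"delta_pos":[-0.04,0,-0.3],"turn":0},
    {"delta_pos":[-0.03,0,-0.3],"turn":0},
    {"delta_pos":[-0.03,0,-0.2],"turn":0},
  ],
)

```text
time_s: 5.68
position: [0.5633, 0.1132, 0.1226]
eef_rot: [[-0.987, 0.16, 0.001], [0.16, 0.987, -0.002], [-0.002, -0.002, -1.0]]
wrist_force: [-1.0, -5.2, 1.7]
grip_width: 0.181
```

Request:
send_rows(
  increments=[
    {"delta_pos":[0,0,-0.2],"turn":0},
    {"delta_pos":[0,0,-0.2],"turn":0},
    {"delta_pos":[0,0,-0.1],"turn":0},
    {"delta_pos":[0,0,0],"turn":0},
    {"delta_pos":[0,0,0],"turn":0},
  ],
)

```text
time_s: 6.1
position: [0.5631, 0.1133, 0.118]
eef_rot: [[-0.987, 0.159, 0.001], [0.159, 0.987, -0.002], [-0.001, -0.002, -1.0]]
wrist_force: [-2.4, -5.5, 2.6]
grip_width: 0.175
```

Request:
send_rows(
  increments=[
    {"delta_pos":[0,0,0],"turn":0},
    {"delta_pos":[0,0,0],"turn":0},
    {"delta_pos":[0,0,0],"turn":0},
    {"delta_pos":[0,0,0],"turn":0},
    {"delta_pos":[0,0,0],"turn":0},
    {"delta_pos":[0,0,0],"turn":0},
  ],
  grip=6,
)

```text
time_s: 6.6
position: [0.5627, 0.1158, 0.1174]
eef_rot: [[-0.987, 0.158, 0.0], [0.158, 0.987, 0.0], [-0.0, 0.0, -1.0]]
wrist_force: [0.2, 0.1, -0.8]
grip_width: 0.704
```

Request:
send_rows(
  increments=[
    {"delta_pos":[0,0,1],"turn":0},
    {"delta_pos":[0,0,2],"turn":0},
    {"delta_pos":[0,0,2],"turn":0},
    {"delta_pos":[0,0,2],"turn":0},
    {"delta_pos":[0,0,1],"turn":0},
    {"delta_pos":[0,0,0],"turn":0},
  ],
)

```text
time_s: 7.1
position: [0.5645, 0.1157, 0.2007]
eef_rot: [[-0.987, 0.158, 0.005], [0.158, 0.987, 0.002], [-0.005, 0.003, -1.0]]
wrist_force: [0.7, 0.4, 0.9]
grip_width: 0.701
```

Request:
send_rows(
  increments=[
    {"delta_pos":[-0.38,-2.37,0],"turn":0},
    {"delta_pos":[-0.38,-2.37,0],"turn":0},
    {"delta_pos":[-0.38,-2.37,0],"turn":0},
    {"delta_pos":[-0.38,-2.37,0],"turn":0},
    {"delta_pos":[-0.38,-2.37,0],"turn":0},
    {"delta_pos":[-0.38,-2.37,0],"turn":0},
    {"delta_pos":[-0.38,-2.37,0],"turn":0},
    {"delta_pos":[-0.38,-2.37,0],"turn":0},
    {"delta_pos":[-0.38,-2.37,0],"turn":0},
    {"delta_pos":[-0.38,-2.37,0],"turn":0},
  ],
)

```text
time_s: 7.93
position: [0.5237, -0.1226, 0.1962]
eef_rot: [[-0.987, 0.158, -0.002], [0.158, 0.987, 0.0], [0.002, 0.0, -1.0]]
wrist_force: [-0.0, 0.5, 0.2]
grip_width: 0.702
```

Request:
send_rows(
  increments=[
    {"delta_pos":[0,0,0],"turn":0},
    {"delta_pos":[0,0,0],"turn":0},
  ],
)

```text
time_s: 8.1
position: [0.5238, -0.1232, 0.1965]
eef_rot: [[-0.987, 0.162, -0.001], [0.162, 0.987, 0.0], [0.001, -0.0, -1.0]]
wrist_force: [0.0, 0.4, -0.2]
grip_width: 0.702
```

Run:
```python
from h import *
s=ctrl.read_state();r=ctrl.read_camera('wrist');print(s['time_s'],s['position'],np.round(s['eef_rot'],3).tolist(),s['wrist_force'],s['grip_width'])
M=np.array(r['mount']);T=np.eye(4);T[:3,:3]=s['eef_rot'];T[:3,3]=s['position'];C=T@M
ctr=np.array([.6278,-.0190]);x=np.array([.9874,-.1584]);y=np.array([.1584,.9874])
im=r['img'].copy()
for a,b,z in [(-.084,-.12,.142),(-.093,-.112,.133),(-.093,-.128,.133),(-.049,-.128,.139),(-.049,-.112,.139)]:
    p=np.r_[ctr+a*x+b*y,z];q=C[:3,:3].T@(p-C[:3,3]);u,_=cv2.projectPoints(q.reshape(1,3),np.zeros(3),np.zeros(3),r['mtx'],np.array(r['distortion'],float));print(p,u.ravel())
    cv2.circle(im,tuple(int(v) for v in u.ravel()),2,(0,255,0),-1)
cv2.imwrite('pics/w3.png',im[:,:,::-1])
```

```text
8.1 [ 0.52376841 -0.12317781  0.1964554 ] [[-0.987, 0.162, -0.001], [0.162, 0.987, 0.0], [0.001, -0.0, -1.0]] [ 0.02808713  0.3632659  -0.17942624] 0.7021411113621454
[ 0.5258504 -0.1241824  0.142    ] [321.18796117 271.80988753]
[ 0.518231  -0.1148576  0.133    ] [337.08343832 248.62406859]
[ 0.5156966 -0.130656   0.133    ] [305.27371549 248.73337425]
[ 0.5591422 -0.1376256  0.139    ] [306.16481128 332.83831083]
[ 0.5616766 -0.1218272  0.139    ] [336.93344597 332.74375507]
```

View pics/w3.png

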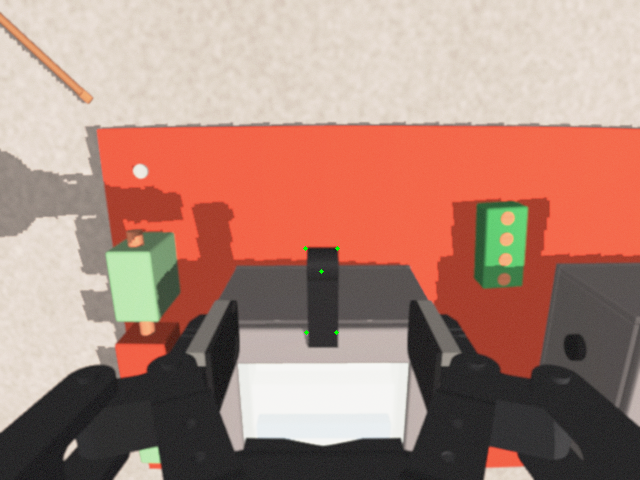

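Request:
send_rows(
  increments=[
    {"delta_pos":[0.2,-0.08,-1.5],"turn":0},
    {"delta_pos":[0,0,-2],"turn":0},
    {"delta_pos":[0,0,-2],"turn":0},
    {"delta_pos":[0,0,-1.5],"turn":0},
    {"delta_pos":[0,0,-1.0],"turn":0},
    {"delta_pos":[0,0,0],"turn":0},
  ],
)

```text
time_s: 8.65
position: [0.5252, -0.1207, 0.1147]
eef_rot: [[-0.988, 0.156, -0.005], [0.156, 0.988, 0.001], [0.005, -0.0, -1.0]]
wrist_force: [-0.7, 0.2, -0.9]
grip_width: 0.701
```

Request:
send_rows(
  increments=[
    {"delta_pos":[0,0,0],"turn":0},
    {"delta_pos":[0,0,0],"turn":0},
    {"delta_pos":[0,0,0],"turn":0},
    {"delta_pos":[0,0,0],"turn":0},
    {"delta_pos":[0,0,0],"turn":0},
    {"delta_pos":[0,0,0],"turn":0},
    {"delta_pos":[0,0,0],"turn":0},
    {"delta_pos":[0,0,0],"turn":0},
  ],
  grip=0.5,
  newtons=60,
)

```text
time_s: 9.32
position: [0.5274, -0.1241, 0.1187]
eef_rot: [[-0.987, 0.159, 0.002], [0.159, 0.987, -0.002], [-0.002, -0.001, -1.0]]
wrist_force: [-1.1, -4.5, 6.2]
grip_width: 0.173
```

Request:
send_rows(
  increments=[
    {"delta_pos":[0,0,0.2],"turn":0},
    {"delta_pos":[0,0,0.3],"turn":0},
    {"delta_pos":[0.03,0,0.3],"turn":0},
    {"delta_pos":[0.03,0,0.3],"turn":0},
    {"delta_pos":[0.04,-0.01,0.3],"turn":0},
    {"delta_pos":[0.05,-0.01,0.3],"turn":0},
  ],
)

```text
time_s: 9.82
position: [0.5279, -0.1242, 0.1323]
eef_rot: [[-0.987, 0.159, -0.0], [0.159, 0.987, -0.003], [0.0, -0.003, -1.0]]
wrist_force: [7.0, -6.0, -13.4]
grip_width: 0.172
```

Request:
send_rows(
  increments=[
    {"delta_pos":[0.04,-0.01,0.41],"turn":0},
    {"delta_pos":[0.05,-0.01,0.41],"turn":0},
    {"delta_pos":[0.06,-0.01,0.41],"turn":0},
    {"delta_pos":[0.07,-0.01,0.41],"turn":0},
    {"delta_pos":[0.08,-0.01,0.41],"turn":0},
    {"delta_pos":[0.09,-0.01,0.41],"turn":0},
    {"delta_pos":[0.09,-0.02,0.4],"turn":0},
    {"delta_pos":[0.1,-0.02,0.4],"turn":0},
    {"delta_pos":[0.11,-0.02,0.4],"turn":0},
    {"delta_pos":[0.12,-0.02,0.4],"turn":0},
  ],
)

```text
time_s: 10.65
position: [0.5356, -0.1254, 0.172]
eef_rot: [[-0.987, 0.159, -0.002], [0.159, 0.987, -0.003], [0.002, -0.003, -1.0]]
wrist_force: [6.9, -5.7, -16.4]
grip_width: 0.169
```

Request:
send_rows(
  increments=[
    {"delta_pos":[0.13,-0.02,0.4],"turn":0},
    {"delta_pos":[0.14,-0.02,0.39],"turn":0},
    {"delta_pos":[0.15,-0.02,0.39],"turn":0},
    {"delta_pos":[0.16,-0.02,0.38],"turn":0},
    {"delta_pos":[0.16,-0.03,0.38],"turn":0},
    {"delta_pos":[0.17,-0.03,0.38],"turn":0},
    {"delta_pos":[0.18,-0.03,0.37],"turn":0},
    {"delta_pos":[0.19,-0.03,0.37],"turn":0},
    {"delta_pos":[0.2,-0.03,0.36],"turn":0},
    {"delta_pos":[0.2,-0.03,0.36],"turn":0},
  ],
)

```text
time_s: 11.48
position: [0.5512, -0.1279, 0.2084]
eef_rot: [[-0.987, 0.159, -0.006], [0.159, 0.987, -0.002], [0.005, -0.003, -1.0]]
wrist_force: [5.1, -5.8, -18.2]
grip_width: 0.166
```

Request:
send_rows(
  increments=[
    {"delta_pos":[0.21,-0.03,0.36],"turn":0},
    {"delta_pos":[0.22,-0.03,0.35],"turn":0},
    {"delta_pos":[0.22,-0.04,0.35],"turn":0},
    {"delta_pos":[0.23,-0.04,0.34],"turn":0},
    {"delta_pos":[0.24,-0.04,0.34],"turn":0},
    {"delta_pos":[0.25,-0.04,0.33],"turn":0},
    {"delta_pos":[0.26,-0.04,0.32],"turn":0},
    {"delta_pos":[0.26,-0.04,0.32],"turn":0},
    {"delta_pos":[0.27,-0.04,0.31],"turn":0},
    {"delta_pos":[0.28,-0.04,0.3],"turn":0},
  ],
)

```text
time_s: 12.32
position: [0.5741, -0.1316, 0.2403]
eef_rot: [[-0.987, 0.16, -0.011], [0.16, 0.987, -0.001], [0.01, -0.003, -1.0]]
wrist_force: [0.5, -4.1, -19.2]
grip_width: 0.167
```

Run:
```python
from h import *
s=ctrl.read_state();r=ctrl.read_camera('side');print(s['time_s'],s['position'],s['wrist_force'],s['grip_width'])
cv2.imwrite('pics/s2.png',r['img'][:,:,::-1])
```

```text
12.3167 [ 0.57414188 -0.13156174  0.24034393] [  0.49670931  -4.1096415  -19.18006831] 0.16668516991657492
```

View pics/s2.png

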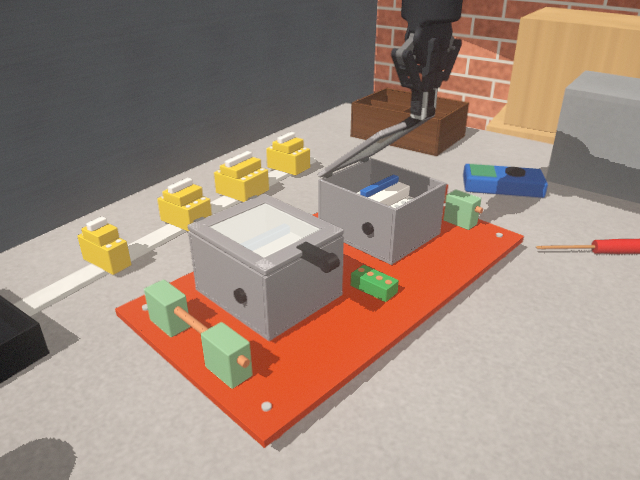

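Request:
send_rows(
  increments=[
    {"delta_pos":[0.28,-0.04,0.3],"turn":0},
    {"delta_pos":[0.28,-0.04,0.3],"turn":0},
    {"delta_pos":[0,0,0],"turn":0},
    {"delta_pos":[0,0,0],"turn":0},
  ],
)

```text
time_s: 12.7
position: [0.5802, -0.1325, 0.2466]
eef_rot: [[-0.987, 0.16, -0.01], [0.16, 0.987, -0.002], [0.009, -0.003, -1.0]]
wrist_force: [1.2, -5.6, -17.6]
grip_width: 0.167
```

Request:
send_rows(
  increments=[
    {"delta_pos":[0,0,0],"turn":0},
    {"delta_pos":[0,0,0],"turn":0},
    {"delta_pos":[0,0,0],"turn":0},
    {"delta_pos":[0,0,0],"turn":0},
    {"delta_pos":[0,0,0],"turn":0},
    {"delta_pos":[0,0,0],"turn":0},
    {"delta_pos":[0,0,0],"turn":0},
  ],
  grip=6,
)

```text
time_s: 13.28
position: [0.5834, -0.131, 0.2525]
eef_rot: [[-0.987, 0.158, 0.001], [0.158, 0.987, 0.0], [-0.001, 0.0, -1.0]]
wrist_force: [0.6, 0.1, -0.4]
grip_width: 0.704
```

Request:
send_rows(
  increments=[
    {"delta_pos":[-0.5,0.08,0],"turn":0},
    {"delta_pos":[-1,0.16,0],"turn":0},
    {"delta_pos":[-1.5,0.24,0],"turn":0},
    {"delta_pos":[-1.5,0.24,0],"turn":0},
    {"delta_pos":[-1,0.16,0],"turn":0},
    {"delta_pos":[-0.5,0.08,0],"turn":0},
    {"delta_pos":[0,0,0],"turn":0},
    {"delta_pos":[0,0,0],"turn":0},
    {"delta_pos":[0,0,0],"turn":0},
    {"delta_pos":[0,0,0],"turn":0},
  ],
)

```text
time_s: 14.12
position: [0.5236, -0.1216, 0.2519]
eef_rot: [[-0.987, 0.158, 0.0], [0.158, 0.987, -0.0], [-0.0, -0.0, -1.0]]
wrist_force: [0.4, -0.3, 1.1]
grip_width: 0.703
```

Run:
```python
from h import *
s=ctrl.read_state();r=ctrl.read_camera('side');print(s['time_s'],s['position'],s['wrist_force'],s['grip_width'])
cv2.imwrite('pics/s3.png',r['img'][:,:,::-1])
ctr=np.array([.6278,-.0190]);x=np.array([.9874,-.1584]);y=np.array([.1584,.9874])
im=cv2.resize(r['img'][40:280,240:560],None,fx=2.5,fy=2.5)
rv=cv2.Rodrigues(np.array(r['R'],float))[0]
for th,c in [(.68,(255,0,0)),(.74,(0,255,0)),(.8,(0,0,255))]:
  for rad in (.185,.14,.035):
    for b in (-.112,):
        p=np.r_[ctr+(.101-rad*np.cos(th))*x+b*y,.134+rad*np.sin(th)]
        u=cv2.projectPoints(p.reshape(1,3),rv,np.array(r['t'],float),r['mtx'],np.array(r['distortion'],float))[0].ravel()
        cv2.circle(im,(int((u[0]-240)*2.5),int((u[1]-40)*2.5)),2,c,-1)
cv2.imwrite('pics/s3c.png',im[:,:,::-1])
```

```text
14.1167 [ 0.52360387 -0.1216476   0.25187045] [ 0.35275036 -0.25449329  1.14700807] 0.7033050206117636
```

View pics/s3c.png

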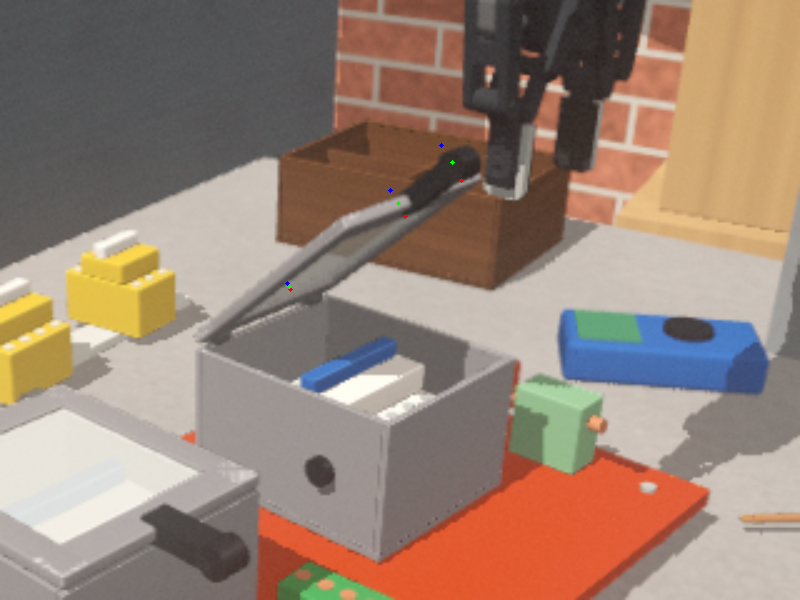

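Request:
send_rows(
  increments=[
    {"delta_pos":[-0.5,0.08,0.5],"turn":0},
    {"delta_pos":[-1,0.16,1.5],"turn":0},
    {"delta_pos":[-1,0.16,1.5],"turn":0},
    {"delta_pos":[-0.5,0,1],"turn":0},
    {"delta_pos":[0,0,0.5],"turn":0},
    {"delta_pos":[0,0,0],"turn":0},
    {"delta_pos":[0,0,0],"turn":0},
    {"delta_pos":[0,0,0],"turn":0},
    {"delta_pos":[0,0,0],"turn":0},
  ],
  grip=0,
)

```text
time_s: 14.92
position: [0.493, -0.1175, 0.301]
eef_rot: [[-0.987, 0.158, -0.002], [0.158, 0.987, -0.0], [0.002, -0.0, -1.0]]
wrist_force: [-0.0, 0.0, 0.0]
grip_width: 0.001
```

```bash
cat > look.py <<'E'
from h import *
ctr=np.array([.6278,-.0190]);x=np.array([.9874,-.1584]);y=np.array([.1584,.9874])
def proj(r,C,p):
    rv,t=(cv2.Rodrigues(C[:3,:3].T)[0],-C[:3,:3].T@C[:3,3]) if C is not None else (cv2.Rodrigues(np.array(r['R'],float))[0],np.array(r['t'],float))
    return cv2.projectPoints(np.array(p,float).reshape(-1,3),rv,t,r['mtx'],np.array(r['distortion'],float))[0].reshape(-1,2)
def look(fn):
    out=[]
    for cam in ('wrist','top'):
        s=ctrl.read_state();r=ctrl.read_camera(cam);C=None
        if cam=='wrist':
            T=np.eye(4);T[:3,:3]=s['eef_rot'];T[:3,3]=s['position'];C=T@np.array(r['mount'])
        L={}
        for th in (.68,.74,.8):
            L[th]=proj(r,C,[np.r_[ctr+(.101-.185*np.cos(th))*x+b*y,.134+.185*np.sin(th)] for b in (-.112,-.128)])
        m=np.mean(L[.74],0);o=np.clip(m-[80,110],0,[480,260]).astype(int);k=2.5
        im=cv2.resize(r['img'][o[1]:o[1]+220,o[0]:o[0]+160],None,fx=k,fy=k)
        for th,c in zip(L,[(255,0,0),(0,255,0),(0,0,255)]):
            for u in L[th]: cv2.circle(im,tuple(int(v) for v in (u-o)*k),2,c,-1)
        print(cam,s['time_s'],s['position'],s['wrist_force'],s['grip_width'],o,{t:v.round(1).tolist() for t,v in L.items()})
        out.append(im)
    cv2.imwrite(fn,np.hstack(out)[:,:,::-1])
E
python3 -c "
from look import *
look('pics/l1.png')"
```

```text
wrist 14.9167 [ 0.49300249 -0.11751346  0.30097364] [-0.01419988  0.04916997  0.00562799] 0.000935108535822624 [239 260] {0.68: [[335.0, 401.6], [305.0, 401.6]], 0.74: [[335.3, 423.5], [304.5, 423.4]], 0.8: [[335.5, 446.5], [304.1, 446.4]]}
top 14.9667 [ 0.49300092 -0.11757824  0.30104782] [ 1.6285287  -0.84660301  0.22929266] 0.0022984340230089353 [385 154] {0.68: [[455.6, 270.1], [470.3, 272.1]], 0.74: [[458.2, 263.7], [473.2, 265.7]], 0.8: [[460.9, 256.5], [476.1, 258.6]]}
```

View pics/l1.png

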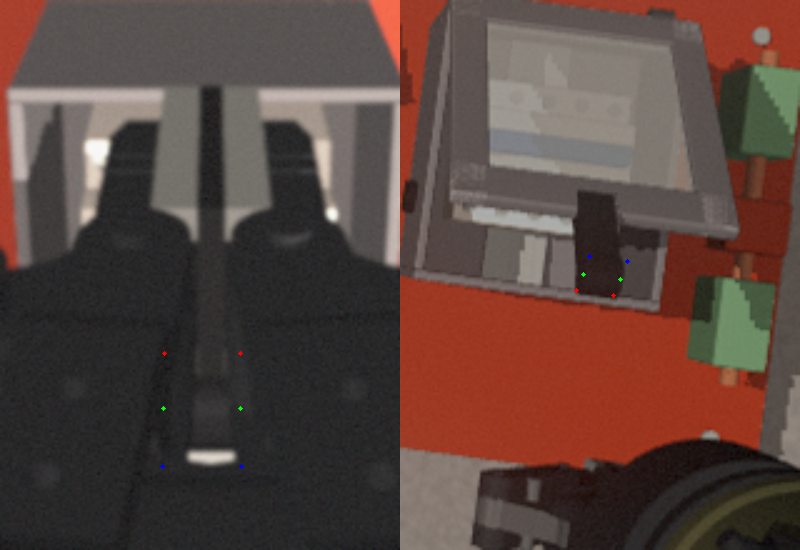

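Request:
send_rows(
  increments=[
    {"delta_pos":[0.5,-0.1,0],"turn":0},
    {"delta_pos":[1.2,-0.2,0],"turn":0},
    {"delta_pos":[1.7,-0.3,0],"turn":0},
    {"delta_pos":[1.7,-0.3,0],"turn":0},
    {"delta_pos":[1.2,-0.24,-0.5],"turn":0},
    {"delta_pos":[0.57,-0.1,-1],"turn":0},
    {"delta_pos":[0,0,-0.8],"turn":0},
    {"delta_pos":[0,0,0],"turn":0},
    {"delta_pos":[0,0,0],"turn":0},
    {"delta_pos":[0,0,0],"turn":0},
  ],
)

```text
time_s: 15.85
position: [0.5613, -0.13, 0.2791]
eef_rot: [[-0.987, 0.158, 0.0], [0.158, 0.987, 0.0], [-0.0, 0.0, -1.0]]
wrist_force: [0.6, 0.6, -0.3]
grip_width: 0.004
```

Request:
send_rows(
  increments=[
    {"delta_pos":[0,0,-0.1],"turn":0},
    {"delta_pos":[0,0,0],"turn":0},
    {"delta_pos":[0,0,0],"turn":0},
  ],
)

```text
time_s: 16.1
position: [0.5618, -0.13, 0.2784]
eef_rot: [[-0.987, 0.158, 0.001], [0.158, 0.987, 0.0], [-0.001, 0.0, -1.0]]
wrist_force: [0.1, 0.5, -0.2]
grip_width: 0.001
```

Request:
send_rows(
  increments=[
    {"delta_pos":[0,0,-0.2],"turn":0},
    {"delta_pos":[0,0,-0.1],"turn":0},
    {"delta_pos":[0,0,0],"turn":0},
    {"delta_pos":[0,0,0],"turn":0},
  ],
)

```text
time_s: 16.43
position: [0.5618, -0.13, 0.2748]
eef_rot: [[-0.987, 0.158, -0.0], [0.158, 0.987, 0.0], [0.0, 0.0, -1.0]]
wrist_force: [0.1, -0.8, 0.1]
grip_width: -0.005
```

Request:
send_rows(
  increments=[
    {"delta_pos":[0,0,-0.1],"turn":0},
    {"delta_pos":[0,0,-0.05],"turn":0},
    {"delta_pos":[0,0,0],"turn":0},
    {"delta_pos":[0,0,0],"turn":0},
  ],
)

```text
time_s: 16.77
position: [0.5618, -0.1301, 0.2734]
eef_rot: [[-0.987, 0.158, -0.0], [0.158, 0.987, 0.0], [0.0, 0.0, -1.0]]
wrist_force: [0.1, 0.2, 1.0]
grip_width: -0.003
```

Request:
send_rows(
  increments=[
    {"delta_pos":[0,0,-0.1],"turn":0},
    {"delta_pos":[0,0,0],"turn":0},
    {"delta_pos":[0,0,0],"turn":0},
  ],
)

```text
time_s: 17.02
position: [0.5618, -0.13, 0.2724]
eef_rot: [[-0.987, 0.158, -0.0], [0.158, 0.987, 0.0], [0.0, 0.0, -1.0]]
wrist_force: [0.7, -0.2, -0.8]
grip_width: 0.001
```

Tracking exactly, so no contact yet.

Request:
send_rows(
  increments=[
    {"delta_pos":[0,0,-0.1],"turn":0},
    {"delta_pos":[0,0,0],"turn":0},
    {"delta_pos":[0,0,0],"turn":0},
  ],
)

```text
time_s: 17.27
position: [0.5618, -0.13, 0.2714]
eef_rot: [[-0.987, 0.158, -0.0], [0.158, 0.987, 0.0], [0.0, 0.0, -1.0]]
wrist_force: [0.7, -0.5, 0.2]
grip_width: 0.003
```

Request:
send_rows(
  increments=[
    {"delta_pos":[0,0,-0.1],"turn":0},
    {"delta_pos":[0,0,0],"turn":0},
    {"delta_pos":[0,0,0],"turn":0},
  ],
)

```text
time_s: 17.52
position: [0.5618, -0.13, 0.2704]
eef_rot: [[-0.987, 0.158, -0.0], [0.158, 0.987, 0.0], [0.0, 0.0, -1.0]]
wrist_force: [0.5, 0.5, -0.2]
grip_width: -0.001
```

Request:
send_rows(
  increments=[
    {"delta_pos":[0,0,-0.1],"turn":0},
    {"delta_pos":[0,0,0],"turn":0},
    {"delta_pos":[0,0,0],"turn":0},
  ],
)

```text
time_s: 17.77
position: [0.5618, -0.13, 0.2694]
eef_rot: [[-0.987, 0.158, -0.0], [0.158, 0.987, 0.0], [0.0, 0.0, -1.0]]
wrist_force: [0.5, 0.3, -0.3]
grip_width: 0.002
```

Request:
send_rows(
  increments=[
    {"delta_pos":[0,0,-0.07],"turn":0},
    {"delta_pos":[0,0,0],"turn":0},
    {"delta_pos":[0,0,0],"turn":0},
  ],
)

```text
time_s: 18.02
position: [0.5618, -0.1301, 0.2687]
eef_rot: [[-0.987, 0.158, 0.0], [0.158, 0.987, 0.0], [0.0, 0.0, -1.0]]
wrist_force: [0.2, 0.0, 0.4]
grip_width: -0.0
```

Request:
send_rows(
  increments=[
    {"delta_pos":[0,0,-0.07],"turn":0},
    {"delta_pos":[0,0,0],"turn":0},
    {"delta_pos":[0,0,0],"turn":0},
  ],
)

```text
time_s: 18.27
position: [0.5618, -0.13, 0.268]
eef_rot: [[-0.987, 0.158, -0.0], [0.158, 0.987, 0.0], [0.0, 0.0, -1.0]]
wrist_force: [0.5, 0.8, -0.6]
grip_width: 0.004
```

Request:
send_rows(
  increments=[
    {"delta_pos":[0,0,-0.07],"turn":0},
    {"delta_pos":[0,0,0],"turn":0},
    {"delta_pos":[0,0,0],"turn":0},
  ],
)

```text
time_s: 18.52
position: [0.5618, -0.13, 0.2673]
eef_rot: [[-0.987, 0.158, -0.0], [0.158, 0.987, 0.0], [0.0, 0.0, -1.0]]
wrist_force: [0.2, 0.4, 0.5]
grip_width: 0.005
```

Request:
send_rows(
  increments=[
    {"delta_pos":[0,0,-0.07],"turn":0},
    {"delta_pos":[0,0,0],"turn":0},
    {"delta_pos":[0,0,0],"turn":0},
  ],
)

```text
time_s: 18.77
position: [0.5618, -0.13, 0.2666]
eef_rot: [[-0.987, 0.158, -0.0], [0.158, 0.987, 0.0], [0.0, 0.0, -1.0]]
wrist_force: [-0.2, -0.3, 0.4]
grip_width: 0.003
```

Request:
send_rows(
  increments=[
    {"delta_pos":[0,0,-0.07],"turn":0},
    {"delta_pos":[0,0,0],"turn":0},
    {"delta_pos":[0,0,0],"turn":0},
  ],
)

```text
time_s: 19.02
position: [0.5618, -0.1301, 0.2659]
eef_rot: [[-0.987, 0.158, -0.0], [0.158, 0.987, 0.0], [0.0, 0.0, -1.0]]
wrist_force: [-0.3, 0.4, -0.1]
grip_width: -0.001
```

Run:
```python
from h import *
r=ctrl.read_camera('side')
cv2.imwrite('pics/s4.png',cv2.resize(r['img'][40:160,340:500],None,fx=5,fy=5,interpolation=cv2.INTER_CUBIC)[:,:,::-1])
```

```text
(no output)
```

View pics/s4.png

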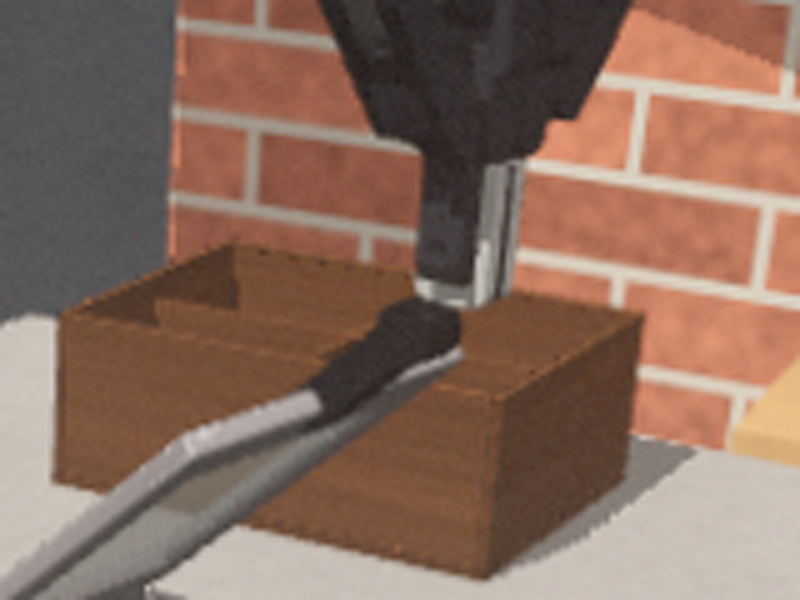

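Request:
send_rows(
  increments=[
    {"delta_pos":[0,0,-0.07],"turn":0},
    {"delta_pos":[0,0,0],"turn":0},
    {"delta_pos":[0,0,0],"turn":0},
  ],
)

```text
time_s: 19.32
position: [0.5618, -0.13, 0.2652]
eef_rot: [[-0.987, 0.158, -0.0], [0.158, 0.987, 0.0], [0.0, 0.0, -1.0]]
wrist_force: [0.2, -0.5, 0.6]
grip_width: 0.0
```

Request:
send_rows(
  increments=[
    {"delta_pos":[0,0,-0.07],"turn":0},
    {"delta_pos":[0,0,0],"turn":0},
    {"delta_pos":[0,0,0],"turn":0},
  ],
)

```text
time_s: 19.57
position: [0.5618, -0.13, 0.2645]
eef_rot: [[-0.987, 0.158, -0.0], [0.158, 0.987, 0.0], [0.0, 0.0, -1.0]]
wrist_force: [-0.3, -0.2, 0.4]
grip_width: 0.004
```

Request:
send_rows(
  increments=[
    {"delta_pos":[0,0,-0.07],"turn":0},
    {"delta_pos":[0,0,0],"turn":0},
    {"delta_pos":[0,0,0],"turn":0},
  ],
)

```text
time_s: 19.82
position: [0.5618, -0.13, 0.2638]
eef_rot: [[-0.987, 0.158, -0.0], [0.158, 0.987, 0.0], [0.0, 0.0, -1.0]]
wrist_force: [-0.6, 0.6, 0.8]
grip_width: -0.003
```

Request:
send_rows(
  increments=[
    {"delta_pos":[0,0,-0.07],"turn":0},
    {"delta_pos":[0,0,0],"turn":0},
    {"delta_pos":[0,0,0],"turn":0},
  ],
)

```text
time_s: 20.07
position: [0.5618, -0.13, 0.2631]
eef_rot: [[-0.987, 0.158, -0.0], [0.158, 0.987, 0.0], [0.0, 0.0, -1.0]]
wrist_force: [-0.7, -0.0, -0.5]
grip_width: 0.0
```

Request:
send_rows(
  increments=[
    {"delta_pos":[0,0,-0.07],"turn":0},
    {"delta_pos":[0,0,0],"turn":0},
    {"delta_pos":[0,0,0],"turn":0},
  ],
)

```text
time_s: 20.32
position: [0.5619, -0.13, 0.2628]
eef_rot: [[-0.987, 0.158, 0.0], [0.158, 0.987, 0.0], [-0.0, 0.0, -1.0]]
wrist_force: [-0.9, 0.2, 1.5]
grip_width: 0.002
```

Request:
send_rows(
  increments=[
    {"delta_pos":[0,0,-0.07],"turn":0},
    {"delta_pos":[0,0,0],"turn":0},
    {"delta_pos":[0,0,0],"turn":0},
  ],
)

```text
time_s: 20.57
position: [0.562, -0.1301, 0.2626]
eef_rot: [[-0.987, 0.158, 0.001], [0.158, 0.987, 0.0], [-0.001, 0.0, -1.0]]
wrist_force: [-0.5, -0.0, 4.1]
grip_width: 0.002
```

Request:
send_rows(
  increments=[
    {"delta_pos":[0,0,-0.02],"turn":0},
    {"delta_pos":[0,0,0],"turn":0},
    {"delta_pos":[0,0,0],"turn":0},
    {"delta_pos":[0,0,0],"turn":0},
  ],
)

```text
time_s: 20.9
position: [0.562, -0.1301, 0.2626]
eef_rot: [[-0.987, 0.158, 0.001], [0.158, 0.987, 0.0], [-0.001, 0.0, -1.0]]
wrist_force: [-1.2, 1.0, 6.4]
grip_width: -0.002
```

Request:
send_rows(
  increments=[
    {"delta_pos":[0,0,0],"turn":0},
    {"delta_pos":[0,0,0],"turn":0},
    {"delta_pos":[0,0,0],"turn":0},
    {"delta_pos":[0,0,0],"turn":0},
    {"delta_pos":[0,0,0],"turn":0},
    {"delta_pos":[0,0,0],"turn":0},
  ],
)

```text
time_s: 21.4
position: [0.562, -0.1301, 0.2626]
eef_rot: [[-0.987, 0.158, 0.001], [0.158, 0.987, 0.0], [-0.001, 0.0, -1.0]]
wrist_force: [-1.6, 0.9, 6.4]
grip_width: 0.0
```

Request:
send_rows(
  increments=[
    {"delta_pos":[0,0,0],"turn":0},
    {"delta_pos":[0,0,0],"turn":0},
    {"delta_pos":[0,0,0],"turn":0},
    {"delta_pos":[0,0,0],"turn":0},
    {"delta_pos":[0,0,0],"turn":0},
    {"delta_pos":[0,0,0],"turn":0},
  ],
)

```text
time_s: 21.9
position: [0.562, -0.1301, 0.2626]
eef_rot: [[-0.987, 0.158, 0.001], [0.158, 0.987, 0.0], [-0.001, 0.0, -1.0]]
wrist_force: [-2.5, 0.5, 6.1]
grip_width: 0.002
```

Request:
send_rows(
  increments=[
    {"delta_pos":[0,0,0],"turn":0},
    {"delta_pos":[0,0,0],"turn":0},
    {"delta_pos":[0,0,0],"turn":0},
    {"delta_pos":[0,0,0],"turn":0},
  ],
)

```text
time_s: 22.23
position: [0.562, -0.1301, 0.2626]
eef_rot: [[-0.987, 0.158, 0.001], [0.158, 0.987, 0.0], [-0.001, 0.0, -1.0]]
wrist_force: [-1.8, 0.9, 5.5]
grip_width: 0.001
```

Request:
send_rows(
  increments=[
    {"delta_pos":[0,0,0.025],"turn":0},
    {"delta_pos":[0,0,0],"turn":0},
    {"delta_pos":[0,0,0],"turn":0},
    {"delta_pos":[0,0,0],"turn":0},
  ],
)

```text
time_s: 22.57
position: [0.562, -0.1301, 0.2626]
eef_rot: [[-0.987, 0.158, 0.001], [0.158, 0.987, 0.0], [-0.001, 0.0, -1.0]]
wrist_force: [-2.2, 1.0, 6.1]
grip_width: -0.001
```

Request:
send_rows(
  increments=[
    {"delta_pos":[0,0,0],"turn":0},
    {"delta_pos":[0,0,0],"turn":0},
    {"delta_pos":[0,0,0],"turn":0},
    {"delta_pos":[0,0,0],"turn":0},
    {"delta_pos":[0,0,0],"turn":0},
    {"delta_pos":[0,0,0],"turn":0},
  ],
)

```text
time_s: 23.07
position: [0.562, -0.1301, 0.2626]
eef_rot: [[-0.987, 0.158, 0.001], [0.158, 0.987, 0.0], [-0.001, 0.0, -1.0]]
wrist_force: [-1.6, 0.5, 5.6]
grip_width: 0.004
```

Request:
send_rows(
  increments=[
    {"delta_pos":[0,0,0],"turn":0},
    {"delta_pos":[0,0,0],"turn":0},
    {"delta_pos":[0,0,0],"turn":0},
    {"delta_pos":[0,0,0],"turn":0},
    {"delta_pos":[0,0,0],"turn":0},
    {"delta_pos":[0,0,0],"turn":0},
  ],
)

```text
time_s: 23.57
position: [0.562, -0.1301, 0.2626]
eef_rot: [[-0.987, 0.158, 0.001], [0.158, 0.987, 0.0], [-0.001, 0.0, -1.0]]
wrist_force: [-2.5, 0.4, 6.5]
grip_width: -0.002
```

Request:
send_rows(
  increments=[
    {"delta_pos":[0,0,0.04],"turn":0},
    {"delta_pos":[0,0,0],"turn":0},
    {"delta_pos":[0,0,0],"turn":0},
    {"delta_pos":[0,0,0],"turn":0},
  ],
)

```text
time_s: 23.9
position: [0.562, -0.1301, 0.2626]
eef_rot: [[-0.987, 0.158, 0.001], [0.158, 0.987, 0.0], [-0.001, 0.0, -1.0]]
wrist_force: [-1.3, -0.2, 4.6]
grip_width: -0.001
```

Request:
send_rows(
  increments=[
    {"delta_pos":[0,0,0],"turn":0},
    {"delta_pos":[0,0,0],"turn":0},
    {"delta_pos":[0,0,0],"turn":0},
    {"delta_pos":[0,0,0],"turn":0},
    {"delta_pos":[0,0,0],"turn":0},
    {"delta_pos":[0,0,0],"turn":0},
  ],
)

```text
time_s: 24.4
position: [0.562, -0.1301, 0.2626]
eef_rot: [[-0.987, 0.158, 0.001], [0.158, 0.987, 0.0], [-0.001, 0.0, -1.0]]
wrist_force: [-2.3, -0.1, 5.3]
grip_width: 0.001
```

Request:
send_rows(
  increments=[
    {"delta_pos":[0,0,0],"turn":0},
    {"delta_pos":[0,0,0],"turn":0},
    {"delta_pos":[0,0,0],"turn":0},
    {"delta_pos":[0,0,0],"turn":0},
    {"delta_pos":[0,0,0],"turn":0},
    {"delta_pos":[0,0,0],"turn":0},
  ],
)

```text
time_s: 24.9
position: [0.562, -0.1301, 0.2626]
eef_rot: [[-0.987, 0.158, 0.001], [0.158, 0.987, 0.0], [-0.001, 0.0, -1.0]]
wrist_force: [-1.7, 0.8, 5.4]
grip_width: 0.002
```

Request:
send_rows(
  increments=[
    {"delta_pos":[0,0,0.3],"turn":0},
    {"delta_pos":[-0.5,0.08,0.8],"turn":0},
    {"delta_pos":[-1,0.16,1.5],"turn":0},
    {"delta_pos":[-2,0.3,1.5],"turn":0},
    {"delta_pos":[-2,0.3,1],"turn":0},
    {"delta_pos":[-1,0.16,0.5],"turn":0},
    {"delta_pos":[0,0,0],"turn":0},
    {"delta_pos":[0,0,0],"turn":0},
    {"delta_pos":[0,0,0],"turn":0},
    {"delta_pos":[0,0,0],"turn":0},
  ],
)

```text
time_s: 25.73
position: [0.497, -0.1199, 0.3174]
eef_rot: [[-0.987, 0.158, -0.001], [0.158, 0.987, -0.0], [0.001, -0.0, -1.0]]
wrist_force: [-0.2, -0.3, -0.2]
grip_width: -0.003
```

Run:
```python
from h import *
r=ctrl.read_camera('side');s=ctrl.read_state();print(s['time_s'],s['position'],s['wrist_force'])
cv2.imwrite('pics/s5.png',cv2.resize(r['img'][40:340,160:560],None,fx=2,fy=2)[:,:,::-1])
```

```text
25.7833 [ 0.4970439  -0.1199724   0.31738785] [ 0.39006517 -0.68536653  0.76745388]
```

View pics/s5.png

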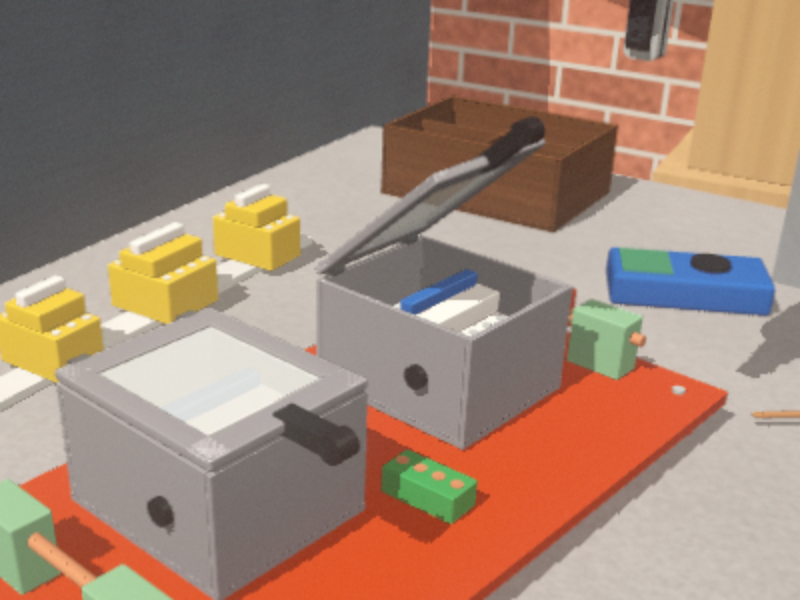

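The right cover stands open at the same angle as before: its roll is at crop (525,132), which is (422,106) in the full picture. The left cover is shut, and the gripper is clear of both.

```bash
python3 -c "
from rig import ctrl
print(ctrl.job_done())"
```

```text
the job is handed in; nothing more can be done
None
```

The job is done and handed in at about 26 s. The stiff cover is the right one and was left standing at about 0.73 rad (estimated from the images). The slack cover is the left one and is shut. No verdict was reported.

- **Feeling the hinges:** I pinched each tongue and lifted it a little. The left read about −3 N going up and +2 N coming down, so it is slack. I kept hold of it and lowered it shut by hand. The right needed 13 to 19 N with the pinch friction included, so it is stiff.
- **Raising and letting go:** I raised the right cover to roughly 0.74 rad by the top image and released it. It stayed in place.
- **Pressing:** I pressed its tongue with closed fingers for about 4 s. The wrist force was about 6 N at first, which was nearer the 7 N limit than I wanted. I backed off and held about 5.3 N for the last 1.3 s. The tool height held at 0.2626 m throughout, so the cover did not sink.
- **Last check:** The side picture shows the right cover open at the same angle and the left cover shut. The gripper touches neither.
- **Disagreement:** The gripper position while holding the cover implied 0.76 to 0.78 rad, against 0.72 to 0.74 from the images. The tongue probably slipped a little in the pads. All of these values are well inside 0.62 to 0.95 rad.

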